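# Uncap the inspection camera and present a link to it

### The arm

A 6-joint arm with a two-finger parallel gripper is mounted at the origin on the work surface. World frame = base frame: x ahead of the robot, y to its left, z up, the work surface at z = 0. Lengths are in m, angles in rad, forces in N, time in s.
With the tool pointing down it reaches from about 0.275 to 0.75 m from the base axis. Payload 10.2 kg.
Tool frame: the origin (TCP) lies at the very end of the fingers, on their centre line; the grasp point (between the pads) lies 19 mm behind it; z points along the fingers, y is the line along which they close (so a half turn about z gives the same grasp; the last joint's range is limited). The gripper opens to 88 mm and grips with 3 to 60 N. Pads are 18 mm wide; open, the fingers measure 123 mm over their backs; the gripper's body (75 mm by 187 mm) begins 45 mm behind the grasp point.
Start: joints at [-1.476, 0.313, 1.498, -0, 1.331, -0.223], TCP at [0.164, -0.499, 0.199] pointing down, gripper open.
Joint ranges: [-2.94, 2.94], [-0.97, 2.17], [0.19, 2.56], [-1.23, 4.37], [0.02, 3.11], [-2.88, 2.88]. Speed limits (rad/s): [2.39, 2.39, 3.01, 3.14, 3.14, 3.14].

### API

Orientations are given as a unit quaternion [w, x, y, z].
In Python, from rig import ctrl gives the robot as it stands.
- The arm moves only by the shell command python3 -m jog 'ROWS' [OPENING]. ROWS is JSON, a list of rows, each a list of 2 entries, a list of its own where there are three numbers: the shift along the tool's x, y, z normalised to -1 to 1, where 1 is 2.5 cm, then the turn, a rotation vector about the tool's x, y, z normalised to -1 to 1, where 1 is 0.1 rad. A call has 1 to 5 rows; each row shifts and turns the commanded pose from where the row before left it, along the tool's axes as they then stand; what a row does not reach is not made up. A row lasts 1/10 s, in which the tool goes at most 50 mm and 8.59 degrees, less where a joint would pass 70% of its speed; a pose out of reach is approached as far as the arm can. A call with a number of a shift or a turn outside -1 to 1 is refused whole. A call with a gripper value outside its range is refused whole. OPENING is the opening, from -1 (shut) to 1 (fully open), set as the call begins (- or left out, the last holds). The fingers move at their own pace and stop on an object; the grip force is fixed at half the most. Time passes only in rows, so rows that do not move let the fingers close. It gives the time, the measured TCP pose, the force, the opening and the grip force at its end, in the units of the state.
- ctrl.sense(): the state, without advancing time (a new reading comes with each control period).
- ctrl.snapshot(name): name is "side" or "top"; returns a dict with "img" (384x512x3 uint8, red, green, blue), "range_z" (384x512 float32, m along the optical axis (not along the pixel's ray), 0 where there is no reading), "K" (3x3 intrinsics, pixels), "R" (3x3) and "t" (3): a world point X has camera coordinates R X + t. Camera axes: x right, y down, z forward; pixel columns grow to the right and rows downward; lengths in m; the calibration is good to about 2 mm. A picture is of the moment at which its call begins.
- ctrl.finish_job(): hands the job in; it is judged then, once.
Trained networks look in the newest picture that a camera, given by its name, has taken for a name from the list of things; names that differ only in an ending like _2 or _b are one class to them, and where a whole thing is asked for, a point or a joint stands for the part that bears it (a point fixed in the world has none). Each returns a list of dicts, best first, with "conf" (0 to 1); they miss things now and then, are a little off and sometimes report something else, mostly with a low value. They report only what shows in the picture. A call takes as long as a camera call. They do not tell look-alikes from the thing itself.
- ctrl.look_for(camera, query): "location" ([x, y, z] in m, in world coordinates, good to about 4 mm: the middle of the surface that is visible of it).
- ctrl.tip_of(camera, query): "location" ([x, y, z] in m, in world coordinates, good to about 4 mm: a listed point, or the origin of a listed thing).
The state is a dict: "time_s": time; "q": joint angles; "joint_velocities": joint speeds; "joint_torque": joint torques, N m; "position": TCP position; "eef_rot": TCP orientation; "contact_force": force on the tool from outside, world axes, zero at the start; "moment": the same for the moment, N m; "finger_gap": opening from 0.0 (shut) to 1.0 (fully open); "finger_force": force on a finger pad.
Only numpy, scipy, OpenCV 4.12 (cv2) and the standard library are available. Lean on these libraries where they do the work, as an engineer would, in place of code of your own. Each camera call takes 0.05 s, during which the arm holds its last target. There are 200 camera calls.

### The job

Lift the red dust cap off the upward-looking inspection camera and set it down, without dropping it, knob up inside the round grey holder. Then lift the aluminium link off its two locating pins and finish holding it still and level in the air over the camera: its big bore centred over the lens, its underside 80 mm above the lens, and its bar pointing the same way as the white line on the camera's housing, directly above that line. The program ends while the gripper is holding the link there; leave the ring gauge, the spare objective and the cleaner bottle where they stand.

Things in the scene. Friction and masses are not known exactly. Their poses are not given: they have to be found in the camera images.
- viewer: Fixed upward-looking camera, left or right of the robot. Black housing 150 x 70 mm, 48 mm high, from x -40 to 110 mm; round dark lens barrel, 40 mm diameter, up to z 85 mm at x 0. A white line on the housing's top runs from the barrel along +x to a blue band near that end. Origin: on the table under the lens axis; x along the white line away from the lens, z up.
- lens (a point): Centre of the lens, on the flat top of the barrel, 85 mm above the table; axes as viewer.
- cap: Loose red dust cap, about 30 g, on the lens barrel at first: skirt 50 mm outside, 44 mm inside diameter, 22 mm high, open below, 4 mm top; on it a round knob 20 mm in diameter, 18 mm high. The skirt reaches 18 mm down over the barrel with 2 mm play all round. Origin: centre of the skirt's lower rim; z up through the knob (knob from z 22 to 40 mm).
- holder: Fixed round grey plastic cap holder, 76 mm in diameter, 32 mm high, with a round recess 60 mm in diameter and 12 mm deep in its top. Origin: centre of its underside on the table; z up.
- holder_in (a point): Centre of the floor of the holder's recess, 20 mm above the table.
- fixture: Fixed blue plate 135 x 70 x 20 mm, on the other side from the camera. Two round steel seats on it, tops 30 mm above the table: 34 mm diameter with a 15 mm brass pin at x -40 mm, 24 mm diameter with a 7 mm pin at x +40 mm. Pins stand 12 mm above the seats. Between the seats the plate lies 10 mm below the link. Origin: centre of the underside on the table; z up.
- link: Loose aluminium link, about 90 g, 14 mm thick, on the fixture's seats with the pins in its bores (2.5 mm play all round). Big round end 36 mm in diameter, 20 mm bore, at x -40 mm; small end 26 mm, 12 mm bore, at x +40 mm; between them a straight bar 16 mm wide. Origin: midway between the bores, on the underside; x from big to small bore, z up.
- link_big (a point): Centre of the link's big bore, at the underside.
- link_small (a point): Centre of the link's small bore, at the underside.
- ring_gauge: Bystander: steel ring 50 mm in diameter, 28 mm hole, 20 mm high. Origin: centre of the underside.
- objective: Bystander: spare black microscope objective standing upright, 32 mm in diameter, 45 mm high. Origin: centre of the underside.
- cleaner: Bystander: small amber lens-cleaner bottle, 36 mm in diameter, 75 mm high. Origin: centre of the underside.
Things that resemble listed ones, but are neither listed nor needed, are in the scene too. What is meant by the holder is not orange, and is the smaller of those in its own colour.

How it is judged:
By the outcome, as a careful person would: the job done as asked, in the order asked, and still so for the second after the job is handed in, while the arm keeps its last pose, push and grip.
It also fails if it takes over 61 s, if anything falls off the work surface, if the arm or the gripper's body presses on something with over 40 N, if the wrist force passes 120 N, or if a joint passes its speed limit or range.

## Working session

There is one attempt and no reset: what is moved stays moved. The work goes in short steps, Python scripts to look and compute and a shell command to move; the robot and the scene stay as the last step left them, time stands still between calls to the robot, and variables do not carry over. Pictures are saved under pics/ and viewed, at most 10 in all, crops included, and the job is handed in when it is done.

```bash
ls; mkdir -p pics; python3 - <<'E'
from rig import ctrl
import cv2,numpy as np
s=ctrl.sense(); print({k:np.round(v,3).tolist() for k,v in s.items()})
ims=[]
for c in("side","top"):
    d=ctrl.snapshot(c); np.savez(f"pics/{c}0.npz",**d)
    cv2.imwrite(f"pics/{c}0.png",cv2.cvtColor(d["img"],cv2.COLOR_RGB2BGR))
    print(c,d["K"].tolist(),np.round(d["R"],3).tolist(),d["t"])
    for q in("viewer","lens","cap","holder","holder_in","fixture","link","link_big","link_small","ring_gauge","objective","cleaner"):
        print(q,[(np.round(r["location"],3).tolist(),round(r["conf"],2)) for r in ctrl.tip_of(c,q)[:4]])
E
```

```text
pics
{'time_s': 0.0, 'q': [-1.476, 0.313, 1.498, -0.0, 1.331, -0.223], 'joint_velocities': [0.001, 0.0, 0.001, 0.001, 0.002, -0.0], 'joint_torque': [-0.0, -40.221, -25.227, 0.069, 0.035, -0.0], 'position': [0.164, -0.498, 0.199], 'eef_rot': [-0.001, 0.987, 0.158, 0.0], 'contact_force': [-0.932, -0.232, -0.298], 'moment': [0.066, 0.029, 0.035], 'finger_force': 0.0, 'finger_gap': 0.999}
side [[391.5836460135315, 0.0, 259.532555661958], [0.0, 391.5836460135315, 195.13466739448893], [0.0, 0.0, 1.0]] [[0.999, -0.044, 0.003], [-0.029, -0.698, -0.715], [0.034, 0.715, -0.699]] [-0.56880335  0.07802638  1.06632067]
viewer [([0.522, 0.233, -0.003], 0.68)]
lens [([0.524, 0.235, 0.088], 0.97), ([0.524, -0.005, 0.021], 0.59), ([0.709, -0.025, 0.003], 0.41)]
cap [([0.525, 0.238, 0.068], 0.79)]
holder [([0.525, -0.005, -0.001], 0.98), ([0.401, -0.006, 0.002], 0.87), ([0.462, -0.121, 0.002], 0.78), ([0.509, -0.234, 0.026], 0.63)]
holder_in [([0.392, -0.006, 0.02], 0.96), ([0.525, -0.007, 0.022], 0.93), ([0.461, -0.111, 0.016], 0.92)]
fixture [([0.472, -0.229, 0.0], 0.66)]
link [([0.472, -0.228, 0.02
[... 665 characters left out ...]
 0.23, 0.068], 0.83)]
holder [([0.526, -0.006, 0.002], 0.79), ([0.461, -0.118, 0.004], 0.71), ([0.396, -0.008, -0.004], 0.62)]
holder_in [([0.522, -0.001, 0.021], 0.97), ([0.393, -0.005, 0.028], 0.91), ([0.461, -0.109, 0.022], 0.72)]
fixture [([0.471, -0.232, -0.0], 0.88)]
link [([0.474, -0.232, 0.031], 0.58), ([0.71, -0.027, 0.002], 0.41), ([0.53, 0.233, 0.066], 0.39)]
link_big [([0.526, 0.231, 0.067], 0.67), ([0.429, -0.225, 0.031], 0.54)]
link_small [([0.51, -0.23, 0.03], 0.86), ([0.457, -0.397, 0.0], 0.25), ([0.528, 0.231, 0.068], 0.23)]
ring_gauge [([0.436, 0.382, 0.0], 0.65)]
objective [([0.46, -0.395, 0.002], 0.56)]
cleaner [([0.71, -0.022, 0.004], 0.6), ([0.435, 0.383, 0.001], 0.29)]
```

View pics/top0.png

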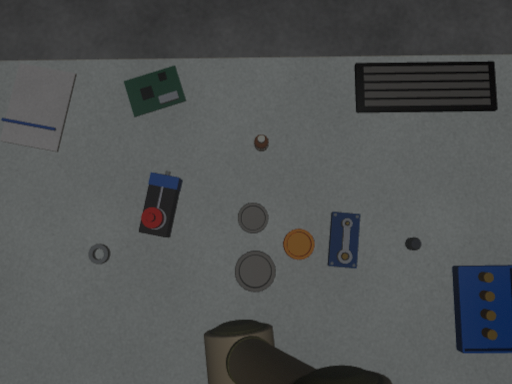

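View pics/side0.png

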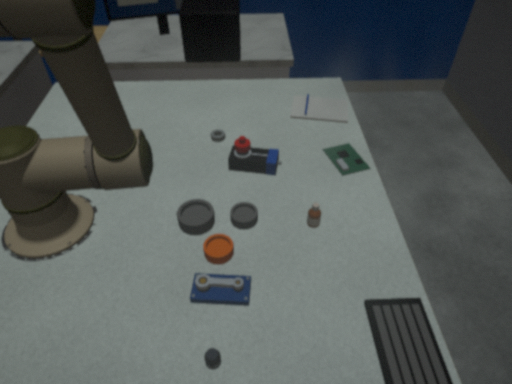

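The top view shows the red cap at (152,218), with the white line running up to the blue band at (168,181). The small grey holder is at (253,218), the big grey one at (255,270) and the orange one at (299,243). The link's big bore is at (345,257) and its small bore at (348,223). Next I measure these finely from the range data of both views.

```bash
cat > h.py <<'E'
import numpy as np,cv2
def cloud(d):
    z=d["range_z"].astype(float);v,u=np.indices(z.shape);K=d["K"]
    c=np.stack([(u-K[0,2])/K[0,0]*z,(v-K[1,2])/K[1,1]*z,z],-1)
    return (c-d["t"])@d["R"]
def ray_at(d,uv,z):
    K=d["K"];r=d["R"].T@np.array([(uv[0]-K[0,2])/K[0,0],(uv[1]-K[1,2])/K[1,1],1]);o=-d["R"].T@d["t"]
    return o+r*(z-o[2])/r[2]
def near(P,c,r,z0,z1):
    return (np.hypot(P[...,0]-c[0],P[...,1]-c[1])<r)&(P[...,2]>z0)&(P[...,2]<z1)
def rect(P,m):
    q=(P[m][:,:2]*1000).astype(np.float32);(c,s,a)=cv2.minAreaRect(q);return np.round(c,1),np.round(s,1),round(a,1),round(float(np.median(P[m][:,2]))*1000,1)
E
python3 - <<'E'
from h import *
for c in("side","top"):
    d=np.load(f"pics/{c}0.npz");P=cloud(d);hsv=cv2.cvtColor(d["img"],cv2.COLOR_RGB2HSV)
    print(c,"table z",np.median(P[near(P,(.6,.1),.05,-.02,.02)][:,2]))
    vc=(.545,.238)
    m=near(P,(.55,.24),.13,.04,.056);print("housing",m.sum(),rect(P,m))
    red=near(P,(.525,.234),.05,.055,.14)&((hsv[...,0]<8)|(hsv[...,0]>172))&(hsv[...,1]>120)
    kn=red&(P[...,2]>.098+.012);print("knob",kn.sum(),rect(P,kn),P[red][:,2].max(),"skirt",rect(P,red&(P[...,2]<.098)))
    w=near(P,(.55,.23),.13,.04,.056)&(hsv[...,1]<60)&(hsv[...,2]>90);pts=P[w]
    print("white",w.sum(),np.round(pts*1000).tolist()[:25])
    bl=near(P,(.58,.22),.13,.04,.056)&(hsv[...,0]>100)&(hsv[...,0]<130)&(hsv[...,1]>120);print("blue",bl.sum(),rect(P,bl))
    h=near(P,(.525,-.006),.06,.026,.045);print("holder rim",rect(P,h),"floor",np.median(P[near(P,(.525,-.006),.02,0,.05)][:,2]))
    h=near(P,(.398,-.006),.065,.02,.06);print("big holder",rect(P,h))
    l=near(P,(.47,-.23),.08,.037,.052);print("link",l.sum(),rect(P,l))
    f=near(P,(.47,-.23),.1,.012,.027);print("fix",f.sum(),rect(P,f))
    b=(hsv[...,0]>100)&(hsv[...,0]<130)&(hsv[...,1]>100)&near(P,(.47,-.23),.1,.01,.03);print("fixblue",rect(P,b))
E
```

```text
side table z -0.0023765616973008305
housing 632 (array([560. , 221.9]), array([ 74.1, 149.1]), 79.7, 45.7)
knob 0 (array([0., 0.]), array([0., 0.]), 0.0, nan) 0.10701173788394465 skirt (array([525.9, 226.5]), array([42.7, 43.2]), 2.8, 86.6)
white 20 [[494.0, 267.0, 46.0], [547.0, 236.0, 49.0], [550.0, 233.0, 51.0], [503.0, 233.0, 49.0], [547.0, 229.0, 51.0], [550.0, 230.0, 49.0], [503.0, 228.0, 49.0], [506.0, 228.0, 49.0], [547.0, 227.0, 48.0], [550.0, 224.0, 50.0], [637.0, 228.0, 45.0], [503.0, 221.0, 50.0], [506.0, 222.0, 49.0], [543.0, 218.0, 52.0], [546.0, 220.0, 50.0], [506.0, 214.0, 52.0], [509.0, 216.0, 51.0], [540.0, 213.0, 52.0], [543.0, 215.0, 50.0], [512.0, 212.0, 50.0]]
blue 132 (array([616.7, 211.2]), array([70.4, 29.7]), 79.3, 46.4)
holder rim (array([525.1,  -4.3]), array([74.8, 74.6]), 43.8, 29.2) floor 0.018006339912986526
big holder (array([396.5,  -9.1]), array([99.6, 96.7]), 85.5, 27.7)
link 417 (array([ 466.3, -233.1]), array([ 35.9, 109.1]), 79.6, 41.6)
fix 1173 (array([ 472.1, -198.9]), array([135.7, 135. ]), 84.1, 18.1)
fixblue (array([ 469.6, -231. ]), array(
[... 421 characters left out ...]
.0], [583.0, 222.0, 51.0], [581.0, 223.0, 49.0], [578.0, 223.0, 50.0], [576.0, 225.0, 51.0], [574.0, 226.0, 46.0], [571.0, 225.0, 49.0], [569.0, 225.0, 47.0], [564.0, 227.0, 49.0], [561.0, 228.0, 48.0], [559.0, 228.0, 47.0], [557.0, 227.0, 49.0]]
blue 344 (array([618.5, 214.3]), array([71.3, 29.7]), 78.6, 48.4)
holder rim (array([526.7,  -2.4]), array([75.1, 73.1]), 44.4, 31.3) floor 0.020112587499826
big holder (array([396.3,  -6.7]), array([96.8, 97. ]), 44.4, 28.2)
link 382 (array([ 467.4, -224.9]), array([ 35.5, 106.3]), 88.6, 43.5)
fix 1215 (array([ 473. , -196.9]), array([132.8, 135.2]), 84.2, 19.9)
fixblue (array([ 471.2, -227.1]), array([ 68.1, 131.8]), 84.7, 19.9)
  return _methods._mean(a, axis=axis, dtype=dtype,
  ret = ret.dtype.type(ret / rcount)
```

```bash
cat > d.py <<'E'
# prints remaining shift/turn (in jog units) to target x y z(mm) yaw_y(deg), tool straight down
import sys,numpy as np
from scipy.spatial.transform import Rotation as R
from rig import ctrl
x,y,z,a=map(float,sys.argv[1:5]);a=np.radians(a);s=ctrl.sense()
q=s["eef_rot"];C=R.from_quat([q[1],q[2],q[3],q[0]]);
Y=np.array([np.cos(a),np.sin(a),0]);Z=np.array([0,0,-1.]);T=R.from_matrix(np.c_[np.cross(Y,Z),Y,Z])
p=np.array(s["position"]);dl=np.array([x,y,z])/1000-p
print("t",s["time_s"],"pos",np.round(p*1e3,1),"shift now",np.round(C.inv().apply(dl)/.025,2),"shift at target rot",np.round(T.inv().apply(dl)/.025,2),"turn",np.round((C.inv()*T).as_rotvec()/.1,2),"F",np.round(s["contact_force"],1),"gap",round(s["finger_gap"]*88,1),"ff",round(s["finger_force"],1))
E
python3 -m jog '[[[0,0,0],[0,0,-1]],[[0,0,0],[0,0,-1]],[[0,0,0],[0,0,-1]],[[0,0,0],[0,0,-1]],[[0,0,0],[0,0,-1]]]'
python3 -m jog '[[[0,0,0],[0,0,-1]],[[0,0,0],[0,0,-1]],[[0,0,0],[0,0,-1]],[[0,0,0],[0,0,-1]],[[0,0,0],[0,0,-1]]]'
python3 -m jog '[[[0,0,0],[0,0,-1]],[[0,0,0],[0,0,-1]],[[0,0,0],[0,0,-0.5]]]'
python3 d.py 526 232 140 0
```

```text
time_s: 1.8
position: [0.1641, -0.4987, 0.1991]
eef_rot: [0.0, 0.917, 0.399, 0.0]
contact_force: [0.2, -0.5, 0.5]
finger_gap: 1.001
finger_force: 0.0
time_s: 2.3
position: [0.164, -0.4987, 0.1991]
eef_rot: [-0.0, 0.789, 0.614, -0.0]
contact_force: [-0.3, 0.0, -0.0]
finger_gap: 1.003
finger_force: 0.0
time_s: 2.6
position: [0.164, -0.4987, 0.1991]
eef_rot: [0.0, 0.707, 0.707, -0.0]
contact_force: [0.1, -0.4, -0.3]
finger_gap: 1.0
finger_force: 0.0
t 2.6 pos [ 164.  -498.7  199.1] shift now [29.22 14.49  2.36] shift at target rot [29.23 14.48  2.36] turn [-0.  0.  0.] F [ 0.1 -0.4 -0.3] gap 88.0 ff 0.0
```

```bash
for i in 1; do
python3 -m jog '[[[1,0.5,0],[0,0,0]],[[1,0.5,0],[0,0,0]],[[1,0.5,0],[0,0,0]],[[1,0.5,0],[0,0,0]],[[1,0.5,0],[0,0,0]]]' | head -2
python3 -m jog '[[[1,0.5,0],[0,0,0]],[[1,0.5,0],[0,0,0]],[[1,0.5,0],[0,0,0]],[[1,0.5,0],[0,0,0]],[[1,0.5,0],[0,0,0]]]' | head -2
python3 -m jog '[[[1,0.5,0],[0,0,0]],[[1,0.5,0],[0,0,0]],[[1,0.5,0],[0,0,0]],[[1,0.5,0],[0,0,0]],[[1,0.5,0],[0,0,0]]]' | head -2
python3 -m jog '[[[1,0.5,0],[0,0,0]],[[1,0.5,0],[0,0,0]],[[1,0.5,0],[0,0,0]],[[1,0.5,0],[0,0,0]],[[1,0.5,0],[0,0,0]]]' | head -2
python3 -m jog '[[[1,0.5,0],[0,0,0]],[[1,0.5,0],[0,0,0]],[[1,0.5,0],[0,0,0]],[[1,0.5,0],[0,0,0]],[[1,0.5,0],[0,0,0]]]' | head -2
done; python3 d.py 526 232 140 0
```

```text
time_s: 3.1
position: [0.2273, -0.3729, 0.1992]
time_s: 3.6
position: [0.2901, -0.2481, 0.1993]
time_s: 4.1
position: [0.353, -0.1232, 0.1993]
time_s: 4.6
position: [0.416, 0.0017, 0.1993]
time_s: 5.1
position: [0.4788, 0.1265, 0.1992]
t 5.1 pos [478.8 126.5 199.2] shift now [4.22 1.88 2.37] shift at target rot [4.22 1.89 2.37] turn [ 0.    0.   -0.03] F [-0.7 -1.   1. ] gap 88.0 ff 0.0
```

```bash

python3 -m jog '[[[1,0.5,0],[0,0,0]],[[1,0.5,0],[0,0,0]],[[1,0.4,0.5],[0,0,0]],[[1,0.4,0.9],[0,0,0]],[[0.22,0.1,0.97],[0,0,0]]]' | head -2
python3 -m jog '[[[0,0,0],[0,0,0]]]' | head -2
python3 d.py 526 232 93 0
python3 - <<'E'
from h import *
from rig import ctrl
d=ctrl.snapshot("side"); cv2.imwrite("pics/s1.png",cv2.resize(cv2.cvtColor(d["img"][60:220,140:360],cv2.COLOR_RGB2BGR),None,fx=3,fy=3))
for c in("side","top"):
    if c=="top": ctrl.snapshot(c)
    for q in("cap","lens"): print(c,q,[(np.round(r["location"],3).tolist(),round(r["conf"],2)) for r in ctrl.tip_of(c,q)[:2]])
E
```

```text
time_s: 5.6
position: [0.5268, 0.2328, 0.1391]
time_s: 5.7
position: [0.5247, 0.2311, 0.1368]
t 5.7 pos [524.7 231.1 136.8] shift now [0.04 0.06 1.75] shift at target rot [0.04 0.05 1.75] turn [-0.06  0.01 -0.02] F [ 0.3 -0.7  0.6] gap 88.1 ff 0.0
side cap [([0.527, 0.238, 0.068], 0.72)]
side lens [([0.527, 0.236, 0.087], 0.63)]
top cap []
top lens [([0.526, 0.238, 0.082], 0.56)]
```

View pics/s1.png

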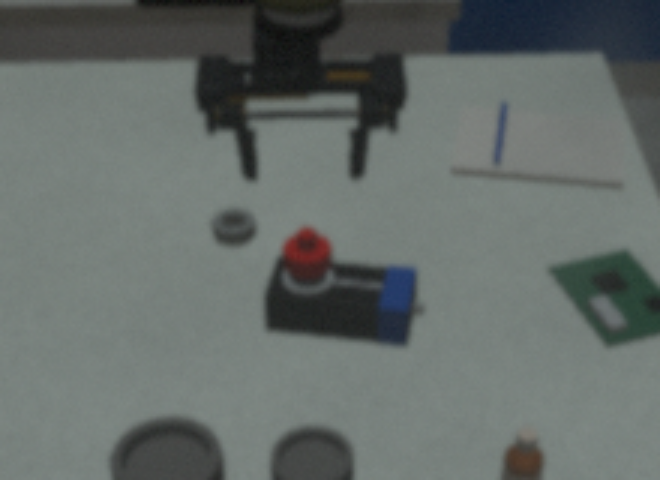

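The side view crop shows the open fingers above the cap. The finger tips are at (250,180) and (357,178) and the knob is at (308,235), so the gripper looks a little low in x. I'll compute it properly.

```bash
python3 - <<'E'
from h import *
from rig import ctrl
s=ctrl.sense();p=np.array(s["position"]);print(np.round(p*1e3,1))
for c in("side","top"):
    d=ctrl.snapshot(c);P=cloud(d);hsv=cv2.cvtColor(d["img"],cv2.COLOR_RGB2HSV)
    red=((hsv[...,0]<8)|(hsv[...,0]>172))&(hsv[...,1]>110)&near(P,(.526,.234),.07,.05,.13)
    K=P[red];top=K[K[:,2]>.1]
    f=near(P,p,.07,.13,.185)&~red
    F=P[f]
    tips=F[F[:,2]<.165]
    l=tips[tips[:,0]<p[0]-.02];r=tips[tips[:,0]>p[0]+.02]
    m=lambda a:(len(a),np.round(a.mean(0)*1e3,1) if len(a) else None,np.round((a.min(0)+a.max(0))*500,1) if len(a) else None)
    print(c,"cap",m(K),"knob",m(top),"L",m(l),"R",m(r))
E
```

```text
[526.8 230.3 141.3]
side cap (149, array([525.1, 222.4,  89.2]), array([525.9, 227.1,  90.2])) knob (23, array([525.5, 226.4, 103.9]), array([525. , 228.3, 103.4])) L (0, None, None) R (0, None, None)
top cap (224, array([526.7, 224.1,  91.2]), array([527.9, 224.1,  80.4])) knob (35, array([525.5, 229. , 106.1]), array([525.3, 229.4, 105.2])) L (0, None, None) R (0, None, None)
```

```bash
python3 -m jog '[[[0,0,0],[0,0,0]],[[0,0,0],[0,0,0]]]' >/dev/null; python3 d.py 526 232 93 0; python3 -m jog '[[[0,0,0],[0,0,0]]]'>/dev/null; python3 d.py 526 232 93 0
```

```text
t 6.3 pos [526.3 230.6 140.1] shift now [ 0.06 -0.01  1.88] shift at target rot [ 0.06 -0.01  1.88] turn [ 0.   -0.   -0.03] F [ 0.1 -0.2 -0.4] gap 88.0 ff 0.0
t 6.4 pos [526.2 230.6 140. ] shift now [ 0.05 -0.01  1.88] shift at target rot [ 0.05 -0.01  1.88] turn [ 0.   -0.   -0.03] F [-0.1 -0.5 -0.6] gap 87.8 ff 0.0
```

```bash
python3 -m jog '[[[0.08,0,0.7],[0,0,-0.03]],[[0,0,0.6],[0,0,0]],[[0,0,0.4],[0,0,0]],[[0,0,0.18],[0,0,0]],[[0,0,0],[0,0,0]]]' | head -2; python3 d.py 526 232 93 0
python3 -m jog '[[[0,0,0],[0,0,0]],[[0,0,0],[0,0,0]],[[0,0,0],[0,0,0]],[[0,0,0],[0,0,0]],[[0,0,0],[0,0,0]]]' -1;  python3 -m jog '[[[0,0,0],[0,0,0]],[[0,0,0],[0,0,0]],[[0,0,0],[0,0,0]]]'; python3 d.py 526 232 93 0
```

```text
time_s: 6.9
position: [0.5261, 0.2327, 0.0926]
t 6.9 pos [526.1 232.7  92.6] shift now [-0.03 -0.   -0.02] shift at target rot [-0.03 -0.   -0.02] turn [-0.01  0.   -0.  ] F [-0.1 -0.5  0.3] gap 87.8 ff 0.0
time_s: 7.4
position: [0.5263, 0.2327, 0.093]
eef_rot: [0.0, 0.707, 0.707, 0.0]
contact_force: [0.1, -0.8, -0.7]
finger_gap: 0.571
finger_force: 0.0
time_s: 7.7
position: [0.5262, 0.2327, 0.0929]
eef_rot: [0.0, 0.707, 0.707, -0.0]
contact_force: [0.3, -1.3, 0.3]
finger_gap: 0.295
finger_force: 0.0
t 7.7 pos [526.2 232.7  92.9] shift now [-0.03 -0.01 -0.  ] shift at target rot [-0.03 -0.01 -0.  ] turn [0. 0. 0.] F [ 0.3 -1.3  0.3] gap 25.9 ff 0.0
```

```bash
python3 -m jog '[[[0,0,0],[0,0,0]],[[0,0,0],[0,0,0]],[[0,0,0],[0,0,0]]]' -1; python3 d.py 526 232 93 0
```

```text
time_s: 8.0
position: [0.5262, 0.2327, 0.0929]
eef_rot: [-0.0, 0.707, 0.707, -0.0]
contact_force: [1.0, -1.2, 0.1]
finger_gap: 0.026
finger_force: 0.0
t 8.0 pos [526.2 232.7  92.9] shift now [-0.03 -0.01 -0.01] shift at target rot [-0.03 -0.01 -0.01] turn [-0. -0. -0.] F [ 1.  -1.2  0.1] gap 2.3 ff 0.0
```

```bash
python3 - <<'E'
from h import *
from rig import ctrl
d=ctrl.snapshot("side");e=ctrl.snapshot("top"); a=cv2.resize(d["img"][90:200,180:320],None,fx=4,fy=4);b=cv2.resize(e["img"][150:260,100:160],None,fx=4,fy=4)
cv2.imwrite("pics/s2.png",cv2.cvtColor(np.hstack([a,b]),cv2.COLOR_RGB2BGR))
E
```

```text
(no output)
```

View pics/s2.png

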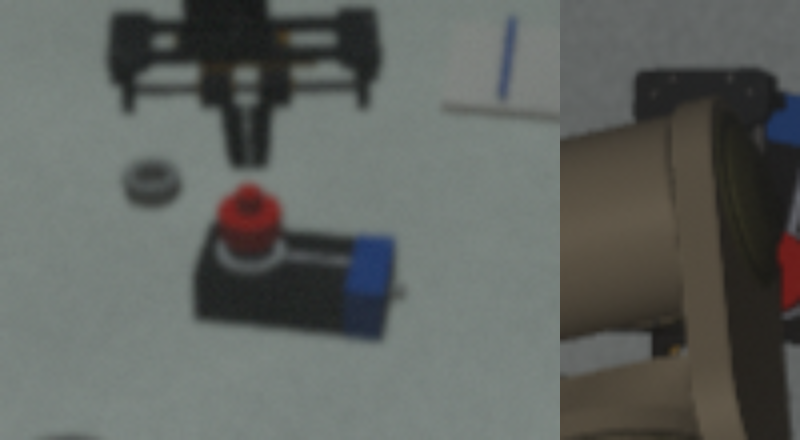

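The left panel shows the closed finger tips at (250,165), which is full-frame (242.5,131). The knob top is at about (250,187), full-frame (242.5,137), untouched and beside the fingers in y. I'll measure the tip and the knob in the same view.

```bash
python3 - <<'E'
from h import *
from rig import ctrl
for c in ("side","top"):
  d=ctrl.snapshot(c);P=cloud(d)
  pr=lambda X:(lambda q:np.round(q[:2]/q[2],1))(d["K"]@(d["R"]@np.array(X)+d["t"]))
  print(c,"tcp",pr([.526,.2327,.093]),"knobtop y232",pr([.526,.232,.107]))
  if c=="side":
    for v in range(120,152,2): print(v,np.round(P[v,242]*1e3),d["img"][v,242])
E
```

```text
side tcp [241.9 140.3] knobtop y232 [241.8 136.7]
120 [528. 220. 173.] [35 39 34]
122 [528. 224. 165.] [40 43 40]
124 [528. 224. 158.] [34 35 33]
126 [528. 223. 151.] [27 27 31]
128 [528. 224. 144.] [33 35 35]
130 [527. 225. 136.] [47 49 48]
132 [527. 220. 132.] [ 92 100  96]
134 [525. 401.  -3.] [123 126 121]
136 [527. 238. 105.] [118  70  66]
138 [526. 230. 104.] [110  39  37]
140 [526. 223. 101.] [72 32 30]
142 [526. 221.  95.] [68 35 35]
144 [526. 224.  85.] [100  38  36]
146 [526. 213.  87.] [106  38  34]
148 [526. 207.  84.] [75 36 34]
150 [525. 212.  72.] [62 35 32]
top tcp [151.3 217.5] knobtop y232 [150.2 217.2]
```

The camera puts the real finger ends at z of about 132 mm, while the TCP reads 93 mm. So the reported TCP lies about 38 mm beyond the visible finger ends. I'll reopen, step down with force checks, and verify.

```bash
python3 -m jog '[[[0,0,0],[0,0,0]],[[0,0,0],[0,0,0]],[[0,0,0],[0,0,0]],[[0,0,0],[0,0,0]],[[0,0,0],[0,0,0]]]' 1 >/dev/null
python3 -m jog '[[[0,0,0],[0,0,0]],[[0,0,0.2],[0,0,0]],[[0,0,0.3],[0,0,0]],[[0,0,0.3],[0,0,0]],[[0,0,0.2],[0,0,0]]]' ; python3 -m jog '[[[0,0,0],[0,0,0]],[[0,0,0],[0,0,0]],[[0,0,0],[0,0,0]]]' >/dev/null; python3 d.py 526 232 57 0
cat > tips.py <<'E'
from h import *
from rig import ctrl
p=np.array(ctrl.sense()["position"])
d=ctrl.snapshot("side");P=cloud(d)
m=(abs(P[...,0]-p[0])<.07)&(abs(P[...,1]-p[1])<.035)&(d["img"].max(-1)<75)&(P[...,2]>p[2]+.02)&(P[...,2]<p[2]+.1)
for n,k in(("L",P[...,0]<p[0]-.012),("R",P[...,0]>p[0]+.012)):
    v,u=np.nonzero(m&k)
    if len(v): 
        b=v.max();i=(v>=b-1);q=np.array([P[a,c] for a,c in zip(v[i],u[i])])*1e3;print(n,"tip row",b,"z",np.round(q[:,2].min(),1),"x",np.round([q[:,0].min(),q[:,0].max()]),"y",np.round(np.median(q[:,1])))
print("reading",np.round(p*1e3,1))
E
python3 tips.py
```

```text
time_s: 9.2
position: [0.5258, 0.2326, 0.0667]
eef_rot: [-0.0, 0.707, 0.707, -0.001]
contact_force: [1.4, -0.6, -0.4]
finger_gap: 0.888
finger_force: 0.0
t 9.5 pos [526.4 232.8  68.2] shift now [-0.03 -0.02  0.45] shift at target rot [-0.03 -0.02  0.45] turn [ 0.01 -0.    0.  ] F [-0.2  0.7  1. ] gap 87.8 ff 0.0
L tip row 138 z 109.9 x [470. 479.] y 222.0
R tip row 137 z 109.6 x [574. 580.] y 221.0
reading [526.4 232.8  68.2]
```

```bash
python3 -m jog '[[[0,0,0.3],[0,0,0]],[[0,0,0.2],[0,0,0]],[[0,0,0],[0,0,0]],[[0,0,0],[0,0,0]]]' |tail -3; python3 tips.py
python3 -m jog '[[[0,0,0],[0,0,0]],[[0,0,0],[0,0,0]],[[0,0,0],[0,0,0]],[[0,0,0],[0,0,0]],[[0,0,0],[0,0,0]]]' -1 | tail -3; python3 -m jog '[[[0,0,0],[0,0,0]],[[0,0,0],[0,0,0]],[[0,0,0],[0,0,0]],[[0,0,0],[0,0,0]],[[0,0,0],[0,0,0]]]' | tail -3; python3 d.py 526 232 57 0
```

```text
contact_force: [0.1, -0.1, 0.7]
finger_gap: 0.999
finger_force: 0.0
L tip row 149 z 76.4 x [508. 514.] y 212.0
R tip row 149 z 77.0 x [541. 541.] y 211.0
reading [526.2 232.7  55.2]
contact_force: [-0.7, -0.4, -0.5]
finger_gap: 0.565
finger_force: 0.0
contact_force: [-0.2, 0.3, -0.4]
finger_gap: 0.218
finger_force: 30.0
t 11.0 pos [526.2 232.7  55.4] shift now [-0.03 -0.01 -0.06] shift at target rot [-0.03 -0.01 -0.06] turn [ 0. -0. -0.] F [-0.2  0.3 -0.4] gap 19.2 ff 30.0
```

```bash
python3 -m jog '[[[0,0,-0.2],[0,0,0]],[[0,0,-0.4],[0,0,0]],[[0,0,-0.8],[0,0,0]],[[0,0,-0.8],[0,0,0]],[[0,0,-0.6],[0,0,0]]]' | tail -3
python3 -m jog '[[[-0.5,0,-0.2],[0,0,0]],[[-0.9,0,0],[0,0,0]],[[-1,0,0],[0,0,0]],[[-1,0,0],[0,0,0]],[[-1,0,0],[0,0,0]]]' | tail -3
python3 -m jog '[[[-1,0,0],[0,0,0]],[[-1,0,0],[0,0,0]],[[-1,0,0],[0,0,0]],[[-1,0,0],[0,0,0]],[[-0.7,0,0],[0,0,0]]]' | tail -3
python3 -m jog '[[[-0.35,0,0],[0,0,0]],[[0,0,0],[0,0,0]],[[0,0,0],[0,0,0]]]' | tail -3
python3 d.py 526 -4 8.4 0
python3 - <<'E'
from h import *
from rig import ctrl
for c in("side","top"):
    d=ctrl.snapshot(c);P=cloud(d);hsv=cv2.cvtColor(d["img"],cv2.COLOR_RGB2HSV);np.savez(f"pics/{c}1.npz",**d)
    red=((hsv[...,0]<8)|(hsv[...,0]>172))&(hsv[...,1]>110)&near(P,(.526,-.004),.1,.03,.25)
    K=P[red]; 
    if len(K): print(c,len(K),np.round((K.min(0)+K.max(0))*500,1),np.round(K.min(0)*1e3),np.round(K.max(0)*1e3))
    for q in("cap","lens","holder","holder_in"): print(c,q,[(np.round(r["location"],3).tolist(),round(r["conf"],2)) for r in ctrl.tip_of(c,q)[:2]])
E
```

```text
contact_force: [-0.3, -0.4, -0.6]
finger_gap: 0.21
finger_force: 30.0
contact_force: [0.5, 0.2, -0.9]
finger_gap: 0.212
finger_force: 30.0
contact_force: [-0.1, 0.5, -0.9]
finger_gap: 0.216
finger_force: 30.0
contact_force: [0.4, 0.4, 0.1]
finger_gap: 0.213
finger_force: 30.0
t 12.8 pos [526.1  -3.2 130.3] shift now [-0.03 -0.    4.88] shift at target rot [-0.03 -0.    4.88] turn [-0. -0.  0.] F [0.4 0.4 0.1] gap 18.7 ff 30.0
side 220 [526.5 -12.1 169. ] [505. -31. 149.] [548.   7. 189.]
side cap [([0.526, 0.002, 0.142], 0.66)]
side lens [([0.525, 0.234, 0.086], 0.58)]
side holder [([0.46, -0.122, 0.003], 0.67), ([0.402, -0.003, -0.002], 0.63)]
side holder_in [([0.461, -0.109, 0.02], 0.83), ([0.525, -0.003, 0.019], 0.79)]
top cap []
top lens [([0.527, 0.236, 0.084], 0.75)]
top holder [([0.462, -0.114, 0.001], 0.61)]
top holder_in [([0.46, -0.11, 0.023], 0.6)]
```

```bash
python3 -m jog '[[[0,0,0.5],[0,0,0]],[[0,0,0.9],[0,0,0]],[[0,0,0.9],[0,0,0]],[[0,0,0.9],[0,0,0]],[[0,0,0.7],[0,0,0]]]' | tail -3
python3 -m jog '[[[0,0,0.4],[0,0,0]],[[0,0,0.2],[0,0,0]],[[0,0,0.15],[0,0,0]],[[0,0,0.1],[0,0,0]],[[0,0,0],[0,0,0]]]' | tail -3
python3 d.py 526 -4 8.4 0; python3 -m jog '[[[0,0,0.05],[0,0,0]],[[0,0,0.05],[0,0,0]],[[0,0,0],[0,0,0]]]' | tail -3;python3 d.py 526 -4 8.4 0
```

```text
contact_force: [-0.3, -0.3, -0.2]
finger_gap: 0.216
finger_force: 30.0
contact_force: [-1.1, 1.0, -0.8]
finger_gap: 0.217
finger_force: 30.0
t 14.3 pos [526.4  -3.6  11.8] shift now [-0.02 -0.02  0.14] shift at target rot [-0.02 -0.02  0.14] turn [0. 0. 0.] F [-1.1  1.  -0.8] gap 19.1 ff 30.0
contact_force: [-0.3, 0.3, -0.3]
finger_gap: 0.213
finger_force: 30.0
t 14.6 pos [526.2  -3.5   9.1] shift now [-0.02 -0.01  0.03] shift at target rot [-0.02 -0.01  0.03] turn [ 0. -0. -0.] F [-0.3  0.3 -0.3] gap 18.8 ff 30.0
```

```bash
python3 -m jog '[[[0,0,0.03],[0,0,0]],[[0,0,0.03],[0,0,0]],[[0,0,0],[0,0,0]]]' | tail -3;python3 d.py 526 -4 8.4 0;  python3 -m jog '[[[0,0,0.03],[0,0,0]],[[0,0,0],[0,0,0]]]' | tail -3;python3 d.py 526 -4 8.4 0
```

```text
contact_force: [-3.1, 0.3, 7.8]
finger_gap: 0.214
finger_force: 30.0
t 14.9 pos [526.4  -3.6   8.3] shift now [-0.02 -0.01 -0.  ] shift at target rot [-0.02 -0.01 -0.  ] turn [0. 0. 0.] F [-3.1  0.3  7.8] gap 18.9 ff 30.0
contact_force: [-5.7, 1.6, 14.8]
finger_gap: 0.216
finger_force: 30.0
t 15.1 pos [526.4  -3.6   8.2] shift now [-0.02 -0.02 -0.01] shift at target rot [-0.02 -0.02 -0.01] turn [0.01 0.   0.  ] F [-5.7  1.6 14.8] gap 19.0 ff 30.0
```

The floor contact came exactly at the expected 8.4 mm. I'll relieve the push, release, rise and look.

```bash
python3 -m jog '[[[0,0,-0.05],[0,0,0]],[[0,0,0],[0,0,0]]]' | tail -3
python3 -m jog '[[[0,0,0],[0,0,0]],[[0,0,0],[0,0,0]],[[0,0,0],[0,0,0]],[[0,0,0],[0,0,0]],[[0,0,0],[0,0,0]]]' 1 | tail -2
python3 -m jog '[[[0,0,0],[0,0,0]],[[0,0,0],[0,0,0]],[[0,0,-0.4],[0,0,0]],[[0,0,-0.9],[0,0,0]],[[0,0,-1],[0,0,0]]]' | tail -2
python3 -m jog '[[[0,0,-1],[0,0,0]],[[-0.6,0,-0.4],[0,0,-0.3]],[[-1,0,0],[0,0,1]],[[-1,0,0],[0,0,1]],[[-1,0,0],[0,0,1]]]' | tail -2
python3 d.py 470 -229 80 -94
python3 - <<'E'
from h import *
from rig import ctrl
d=ctrl.snapshot("side");e=ctrl.snapshot("top")
np.savez("pics/side2.npz",**d);np.savez("pics/top2.npz",**e)
a=cv2.resize(d["img"][110:260,160:320],None,fx=3,fy=3);b=cv2.resize(e["img"][150:260,130:240],None,fx=4.0909,fy=4.0909)
b=cv2.resize(e["img"][160:270,130:240],(300,450)) if 0 else cv2.resize(e["img"][160:270,130:205],(307,450))
cv2.imwrite("pics/s3.png",cv2.cvtColor(np.hstack([a,b]),cv2.COLOR_RGB2BGR))
E
```

```text
contact_force: [-0.5, 0.9, 4.6]
finger_gap: 0.212
finger_force: 30.0
finger_gap: 0.646
finger_force: 0.0
finger_gap: 0.997
finger_force: 0.0
finger_gap: 1.002
finger_force: 0.0
t 16.8 pos [521.1 -94.1 101.5] shift now [-5.75 -0.51  0.86] shift at target rot [-1.66  5.53  0.86] turn [ 1.000e-02 -1.000e-02  1.367e+01] F [ 0.1  0.6 -0.3] gap 88.2 ff 0.0
```

View pics/s3.png

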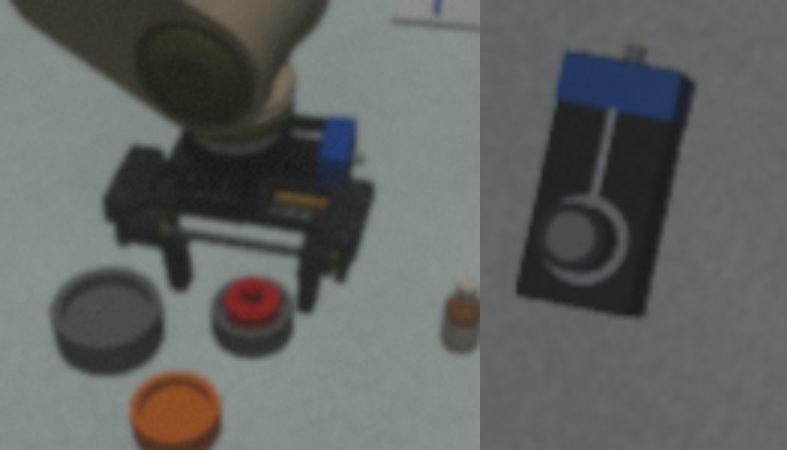

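The cap sits knob up inside the small grey holder (left panel, around (252,300)). The right panel shows the bare lens at (573,237) with the white line running up to the blue band. Now I turn towards the link and measure the lens, line and link finely.

```bash
python3 -m jog '[[[0,0,0],[0,0,1]],[[0,0,0],[0,0,1]],[[0,0,0],[0,0,1]],[[0,0,0],[0,0,1]],[[0,0,0],[0,0,1]]]' | tail -1
python3 -m jog '[[[0,0,0],[0,0,1]],[[0,0,0],[0,0,1]],[[0,0,0],[0,0,1]],[[0,0,0],[0,0,1]],[[0,0,0],[0,0,1]]]' | tail -1
python3 -m jog '[[[0,0,0],[0,0,1]],[[0,0,0],[0,0,1]],[[0,0,0],[0,0,1]],[[0,0,0],[0,0,0.67]],[[0,0,0],[0,0,0]]]' | tail -1
python3 d.py 470 -229 80 -94
python3 - <<'E'
from h import *
from rig import ctrl
for c in("side","top"):
    d=ctrl.snapshot(c)
    for q in("lens","viewer","link","link_big","link_small","fixture"): print(c,q,[(np.round(r["location"],4).tolist(),round(r["conf"],2)) for r in ctrl.tip_of(c,q)[:2]])
for n in("side0","top0"):
    d=np.load(f"pics/{n}.npz");P=cloud(d);g=cv2.cvtColor(d["img"],cv2.COLOR_RGB2HSV)
    # link: rays at z of top surface, low saturation & bright
    v,u=np.nonzero(near(P,(.47,-.23),.075,.03,.06)&(g[...,1]<90)&(g[...,2]>80))
    Q=np.array([ray_at(d,(a,b),.044 if n=="top0" else .0416) for a,b in zip(u,v)])*1e3
    bar=Q[(Q[:,0]>455)&(Q[:,0]<495)];k=np.polyfit(bar[:,0],bar[:,1],1);print(n,len(Q),"bar yaw",np.degrees(np.arctan(k[0])),"y at 470",np.polyval(k,470),"x range",Q[:,0].min(),Q[:,0].max(),"rect",cv2.minAreaRect(Q[:,:2].astype(np.float32)))
for n in("top2",):
    d=np.load(f"pics/{n}.npz");P=cloud(d);g=d["img"].max(-1)
    m=near(P,(.526,.234),.032,.078,.092);print("lens top",m.sum(),rect(P,m),np.round(P[m].mean(0)*1e3,1))
    hs=cv2.cvtColor(d["img"],cv2.COLOR_RGB2HSV)
    w=near(P,(.58,.222),.03,.04,.056)&(hs[...,1]<70)&(hs[...,2]>70);v,u=np.nonzero(w)
    Q=np.array([ray_at(d,(a,b),.048) for a,b in zip(u,v)])*1e3;k=np.polyfit(Q[:,0],Q[:,1],1,w=g[w].astype(float));print("line",len(Q),np.degrees(np.arctan(k[0])),"y at 526",np.polyval(k,526))
    m=near(P,(.56,.228),.1,.04,.056);print("housing",rect(P,m))
E
```

```text
finger_force: 0.0
finger_force: 0.0
finger_force: 0.0
t 18.4 pos [521.1 -92.3 101.1] shift now [-1.69  5.59  0.84] shift at target rot [-1.66  5.6   0.84] turn [-0.   -0.    0.05] F [-0.   0.4 -0.4] gap 87.7 ff 0.0
side lens []
side viewer [([0.5215, 0.2332, -0.0032], 0.87)]
side link [([0.4719, -0.223, 0.0274], 0.89)]
side link_big [([0.4302, -0.2261, 0.0305], 0.7)]
side link_small [([0.5061, -0.2325, 0.0295], 0.85), ([0.4719, -0.2255, 0.0285], 0.59)]
side fixture [([0.473, -0.2294, 0.0038], 0.58)]
top lens [([0.5251, 0.2378, 0.0865], 0.61), ([0.4358, 0.3808, 0.0013], 0.28)]
top viewer [([0.5268, 0.2377, 0.0032], 0.76)]
top link [([0.4717, -0.2293, 0.0305], 0.57)]
top link_big [([0.4316, -0.2251, 0.0322], 0.53)]
top link_small [([0.5258, -0.0078, -0.0008], 0.39)]
top fixture [([0.4701, -0.231, -0.0011], 0.61), ([0.459, -0.3942, 0.0025], 0.28)]
side0 381 bar yaw -7.939333692401005 y at 470 -229.9685490065223 x range 412.21289850833944 521.4210687242962 rect ((466.8638000488281, -227.6611785888672), (34.5767707824707, 109.71461486816406), 87.59131622314453)
top0 247 bar yaw -6.359451887697091 y at 470 -227.61429972672215 x range 414.4245103272046 520.2941506614465 rect ((467.66741943359375, -225.08847045898438), (31.462295532226562, 106.19932556152344), 86.6083984375)
lens top 238 (array([525.5, 232.8]), array([39.2, 37.7]), 89.3, 85.0) [525.7 232.9  85.1]
line 48 -11.362878939480751 y at 526 233.93248380754494
housing (array([560.1, 226.2]), array([ 72. , 149.7]), 78.4, 47.9)
```

```bash
python3 -m jog '[[[-0.3,0.9,0],[0,0,0.4]],[[-0.3,1,0],[0,0,0]],[[-0.3,1,0],[0,0,0]],[[-0.3,1,0],[0,0,0]],[[-0.3,0.9,0.3],[0,0,0]]]' | tail -1
python3 -m jog '[[[-0.3,0.5,0.7],[0,0,0]],[[0,0.1,0.8],[0,0,0]],[[0,0,0.4],[0,0,0]],[[0,0,0],[0,0,0]],[[0,0,0],[0,0,0]]]' | tail -1
python3 d.py 466.6 -228.5 -12.5 -96
```

```text
finger_force: 0.0
finger_force: 0.0
t 20.1 pos [ 463.3 -222.8   46.2] shift now [0.16 0.21 2.35] shift at target rot [0.16 0.21 2.35] turn [ 0.   -0.01 -0.01] F [ 1.  -0.7 -0.4] gap 88.2 ff 0.0
```

```bash
python3 -m jog '[[[0.16,0.21,0.5],[0,0,0]],[[0,0,0.8],[0,0,0]],[[0,0,0.6],[0,0,0]],[[0,0,0.2],[0,0,0]],[[0,0,0],[0,0,0]]]' | tail -1
python3 -m jog '[[[0,0,0],[0,0,0]]]' | tail -1
python3 d.py 466.6 -228.5 -12.5 -96
python3 - <<'E'
from h import *
from rig import ctrl
d=ctrl.snapshot("side");P=cloud(d);p=np.array(ctrl.sense()["position"])
m=(abs(P[...,0]-p[0])<.02)&(d["img"].max(-1)<70)&(abs(P[...,1]-p[1])<.09)
for n,k in(("front",P[...,1]<p[1]-.03),("back",P[...,1]>p[1]+.03)):
    v,u=np.nonzero(m&k&(P[...,2]>.01))
    if len(v): i=v>=v.max()-1;print(n,v.max(),np.round(P[v[i],u[i]]*1e3).tolist()[:8])
cv2.imwrite("pics/s4.png",cv2.cvtColor(cv2.resize(d["img"][210:330,160:290],None,fx=4,fy=4),cv2.COLOR_RGB2BGR))
E
```

```text
finger_force: 0.0
finger_force: 0.0
t 20.7 pos [ 466.7 -228.9   -6.3] shift now [-0.01 -0.02  0.25] shift at target rot [-0.01 -0.02  0.25] turn [ 0.01 -0.01 -0.01] F [-0.5 -0.2  0.4] gap 87.9 ff 0.0
front 304 [[452.0, -286.0, 45.0], [454.0, -288.0, 47.0], [456.0, -288.0, 48.0], [459.0, -290.0, 50.0], [461.0, -289.0, 49.0], [463.0, -289.0, 49.0], [465.0, -290.0, 51.0], [467.0, -289.0, 49.0]]
back 183 [[448.0, -159.0, 282.0], [451.0, -163.0, 286.0], [453.0, -164.0, 287.0], [448.0, -160.0, 280.0], [450.0, -162.0, 283.0]]
```

View pics/s4.png

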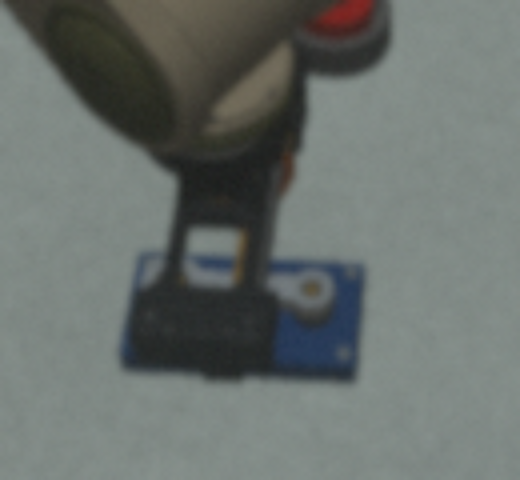

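```bash
python3 - <<'E'
from h import *
from rig import ctrl
d=ctrl.snapshot("side");P=cloud(d);p=np.array(ctrl.sense()["position"]);print(p)
pr=lambda X:(lambda q:np.round(q[:2]/q[2],1))(d["K"]@(d["R"]@np.array(X)/1+d["t"]))
for y in(-.290,-.275):
  for z in(.034,.045): print(y,z,pr([.462,y,z]))
for v in range(290,310): print(v,np.round(P[v,216]*1e3),np.round(P[v,200]*1e3),d["img"][v,216],d["img"][v,200])
E
```

```text
[ 0.46668457 -0.22894575 -0.00615976]
-0.29 0.034 [216.1 307. ]
-0.29 0.045 [215.7 304.3]
-0.275 0.034 [216.3 300.8]
-0.275 0.045 [216.  298.1]
290 [ 470. -314.  139.] [ 439. -312.  138.] [42 45 45] [42 44 44]
291 [ 470. -315.  138.] [ 440. -316.  141.] [43 46 46] [43 46 46]
292 [ 471. -318.  139.] [ 439. -315.  136.] [45 47 47] [42 47 44]
293 [ 471. -320.  138.] [ 440. -318.  138.] [44 46 47] [40 45 44]
294 [ 471. -322.  138.] [ 440. -322.  139.] [44 47 46] [41 44 43]
295 [ 471. -325.  138.] [ 440. -322.  136.] [42 45 45] [37 39 38]
296 [ 471. -325.  136.] [ 439. -322.  132.] [36 40 40] [37 40 40]
297 [ 470. -324.  130.] [ 439. -320.  125.] [36 40 38] [39 41 42]
298 [ 470. -323.  125.] [ 438. -320.  122.] [33 40 37] [36 38 38]
299 [ 469. -322.  119.] [ 436. -313.  107.] [37 43 40] [35 38 38]
300 [ 468. -318.  109.] [ 436. -313.  104.] [36 40 38] [39 42 43]
301 [ 468. -316.  102.] [ 435. -313.  100.] [36 39 38] [46 51 53]
302 [ 467. -315.   96.] [ 422. -260.    6.] [37 41 39] [61 67 71]
303 [ 463. -288.   47.] [ 422. -259.    0.] [43 46 46] [ 95 102 103]
304 [ 463. -289.   45.] [ 421. -259.   -3.] [60 65 64] [116 125 123]
305 [ 462. -290.   42.] [ 422. -263.   -2.] [92 99 97] [126 135 130]
306 [ 458. -266.   -3.] [ 422. -267.    1.] [117 126 122] [129 138 135]
307 [ 458. -269.   -2.] [ 422. -267.   -4.] [126 136 132] [130 140 138]
308 [ 459. -273.    0.] [ 422. -271.   -1.] [131 139 136] [130 139 136]
309 [ 458. -273.   -4.] [ 422. -272.   -3.] [129 139 135] [129 139 135]
```

Depth puts the outer finger end at y about -289 and z about 42, which is probably the bevelled back. The picture shows the gripper straddling the bar between the seats. A reading of -14 puts the tips somewhere from 25 to 35 mm, which is safe whichever offset is right.

```bash
python3 -m jog '[[[0,0,0.2],[0,0,0]],[[0,0,0.11],[0,0,0]],[[0,0,0],[0,0,0]]]' | tail -1
python3 -m jog '[[[0,0,0],[0,0,0]],[[0,0,0],[0,0,0]],[[0,0,0],[0,0,0]],[[0,0,0],[0,0,0]],[[0,0,0],[0,0,0]]]' -1 | tail -3; python3 -m jog '[[[0,0,0],[0,0,0]],[[0,0,0],[0,0,0]],[[0,0,0],[0,0,0]],[[0,0,0],[0,0,0]],[[0,0,0],[0,0,0]]]' | tail -3; python3 -m jog '[[[0,0,0],[0,0,0]]]' >/dev/null; python3 d.py 466.6 -228.5 -14 -96
```

```text
finger_force: 0.0
contact_force: [-0.5, 0.4, -0.4]
finger_gap: 0.571
finger_force: 0.0
contact_force: [-0.6, 1.2, -0.3]
finger_gap: 0.178
finger_force: 30.0
t 22.2 pos [ 466.2 -228.6  -14.6] shift now [ 0.01 -0.01 -0.03] shift at target rot [ 0.01 -0.01 -0.03] turn [-0.    0.   -0.02] F [ 0.1  0.1 -0. ] gap 15.4 ff 30.0
```

```bash
python3 -m jog '[[[0,0,-0.2],[0,0,0]],[[0,0,-0.5],[0,0,0]],[[0,0,-0.9],[0,0,0]],[[0,0,-1],[0,0,0]],[[0,0,-1],[0,0,0]]]' | tail -3
python3 -m jog '[[[0,0,-1],[0,0,0]],[[0,0,-0.6],[0,0,0]],[[0,0,-0.2],[0,0,0]],[[0,0,0],[0,0,0]],[[0,0,0],[0,0,0]]]' | tail -3
python3 d.py 560 226 120.4 -101.4
python3 - <<'E'
from h import *
from rig import ctrl
for c in("side","top"):
    d=ctrl.snapshot(c);np.savez(f"pics/{c}3.npz",**d)
    for q in("link","link_big","link_small","cap","lens"): print(c,q,[(np.round(r["location"],4).tolist(),round(r["conf"],2)) for r in ctrl.tip_of(c,q)[:3]])
E
```

```text
contact_force: [-0.6, -0.4, -1.9]
finger_gap: 0.178
finger_force: 30.0
contact_force: [-0.9, -1.0, -1.9]
finger_gap: 0.179
finger_force: 30.0
t 23.2 pos [ 465.9 -228.4  119.8] shift now [ 1.820e+00 -1.847e+01 -1.000e-02] shift at target rot [  0.1  -18.56  -0.03] turn [-0.01  0.01  0.93] F [-0.9 -1.  -1.9] gap 15.8 ff 30.0
side link [([0.4727, -0.2263, 0.1638], 0.75), ([0.5223, 0.2352, -0.0034], 0.6)]
side link_big []
side link_small [([0.5053, -0.2347, 0.1641], 0.67)]
side cap [([0.526, 0.0023, 0.0193], 0.5)]
side lens [([0.5258, 0.2337, 0.0897], 0.64)]
top link [([0.5282, 0.2346, 0.0841], 0.72)]
top link_big [([0.4297, -0.2238, 0.165], 0.54)]
top link_small []
top cap [([0.5317, -0.0054, 0.017], 0.7)]
top lens [([0.5275, 0.2368, 0.0873], 0.86), ([0.4716, -0.2336, -0.0008], 0.72)]
```

```bash
python3 -m jog '[[[0,0,0],[0,0,0.93]],[[0,-0.4,0],[0,0,0]],[[0,-0.8,0],[0,0,0]],[[0,-1,0],[0,0,0]],[[0,-1,0],[0,0,0]]]' | tail -1
python3 -m jog '[[[0,-1,0],[0,0,0]],[[0,-1,0],[0,0,0]],[[0,-1,0],[0,0,0]],[[0,-1,0],[0,0,0]],[[0,-1,0],[0,0,0]]]' | tail -1
python3 -m jog '[[[0,-1,0],[0,0,0]],[[0,-1,0],[0,0,0]],[[0,-1,0],[0,0,0]],[[0,-1,0],[0,0,0]],[[0,-1,0],[0,0,0]]]' | tail -1
python3 -m jog '[[[0,-1,0],[0,0,0]],[[0,-1,0],[0,0,0]],[[0,-1,0],[0,0,0]],[[0,-0.8,0],[0,0,0]],[[0,-0.5,0],[0,0,0]]]' | tail -1
python3 -m jog '[[[0.17,-0.1,0],[0,0,0]],[[0,0,0],[0,0,0]],[[0,0,0],[0,0,0]],[[0,0,0],[0,0,0]]]' | tail -1
python3 d.py 561.9 226.3 120.4 -101.4
python3 - <<'E'
from h import *
from rig import ctrl
for c in("side","top"):
    d=ctrl.snapshot(c);np.savez(f"pics/{c}4.npz",**d)
    for q in("link","link_big","link_small","lens","viewer"): print(c,q,[(np.round(r["location"],4).tolist(),round(r["conf"],2)) for r in ctrl.tip_of(c,q)[:3]])
    if c=="side":a=cv2.resize(d["img"][70:190,190:320],None,fx=3.3,fy=3.3)
    else:b=cv2.resize(d["img"][140:260,110:210],None,fx=3.3,fy=3.3)
cv2.imwrite("pics/s5.png",cv2.cvtColor(np.hstack([a,b]),cv2.COLOR_RGB2BGR))
E
```

```text
finger_force: 30.0
finger_force: 30.0
finger_force: 30.0
finger_force: 30.0
finger_force: 30.0
t 26.2 pos [557.5 201.1 120.4] shift now [-0.03 -1.02  0.  ] shift at target rot [-0.02 -1.02  0.  ] turn [ 0.    0.   -0.01] F [-0.2  0.3 -1.8] gap 15.6 ff 30.0
side link [([0.5605, 0.2028, 0.1627], 0.43)]
side link_big [([0.5199, 0.2075, 0.1655], 0.56)]
side link_small [([0.5999, 0.1929, 0.1635], 0.51)]
side lens [([0.5256, 0.2351, 0.086], 0.93)]
side viewer [([0.5244, 0.2355, -0.0006], 0.82)]
top link []
top link_big []
top link_small []
top lens [([0.5258, 0.2368, 0.0836], 0.9)]
top viewer [([0.5279, 0.2353, 0.0002], 0.68)]
```

View pics/s5.png

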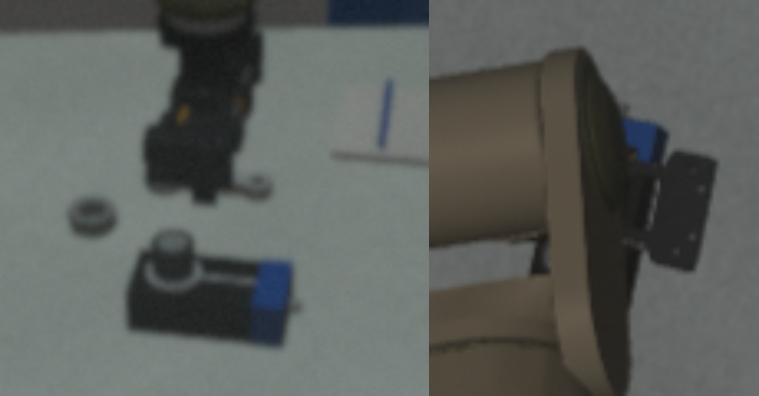

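The side view shows the link held level, but still about 25 mm short in y; I typed one row too few. Its small end is at (258,185) and the barrel at (173,243). I'll finish the move and compare link and lens in the same view.

```bash
python3 -m jog '[[[0,-0.4,0],[0,0,0]],[[0,-0.42,0],[0,0,0]],[[-0.02,-0.2,0],[0,0,0]],[[0,0,0],[0,0,0]],[[0,0,0],[0,0,0]]]' | tail -1; python3 -m jog '[[[0,0,0],[0,0,0]],[[0,0,0],[0,0,0]]]' | tail -1
python3 d.py 561.9 226.3 120.4 -101.4
python3 - <<'E'
from h import *
from rig import ctrl
acc={}
D=[]
for i in range(8):
    for c in("side","top"):
        d=ctrl.snapshot(c)
        if c=="side":D.append(d)
        for q in("link","link_big","link_small","lens","viewer"):
            r=ctrl.tip_of(c,q)
            for k in r[:2]:
                z={"viewer":0,"lens":.085}.get(q,.165)
                if abs(k["location"][2]-z)<.02: acc.setdefault((c,q),[]).append(k["location"]);break
for k,v in sorted(acc.items()): print(k,len(v),np.round(np.median(v,0)*1e3,1),np.round(np.std(v,0)*1e3,1))
d=D[0];P=np.mean([cloud(x) for x in D],0);img=np.mean([x["img"] for x in D],0).astype(np.uint8)
m=near(P,(.526,.232),.035,.076,.092);print("barrel pts",m.sum(),rect(P,m))
np.savez("pics/side5.npz",img=img,P=P,K=d["K"],R=d["R"],t=d["t"])
cv2.imwrite("pics/s6.png",cv2.cvtColor(cv2.resize(img[90:180,200:300],None,fx=6,fy=6,interpolation=cv2.INTER_CUBIC),cv2.COLOR_RGB2BGR))
E
```

```text
finger_force: 30.0
finger_force: 30.0
t 27.5 pos [562.  226.7 120.4] shift now [-0.    0.02  0.  ] shift at target rot [-0.    0.02  0.  ] turn [ 0.    0.   -0.01] F [ 0.2  0.5 -0.8] gap 15.9 ff 30.0
('side', 'lens') 8 [525.5 235.2  87.4] [1.2 0.8 2.1]
('side', 'link') 7 [566.9 228.1 164.6] [1.6 1.4 1.2]
('side', 'link_big') 8 [525.8 233.8 163.8] [1.3 2.6 1.6]
('side', 'link_small') 7 [603.6 218.4 163. ] [1.4 1.1 1.5]
('side', 'viewer') 7 [524.  233.8  -2.8] [1.4 1.4 1.2]
('top', 'lens') 7 [526.8 235.9  85.3] [1.3 1.8 1.1]
('top', 'viewer') 8 [526.5 235.4   1.4] [1.2 1.3 0.9]
barrel pts 101 (array([525.9, 230.2]), array([38.5, 36.7]), 89.7, 82.8)
```

View pics/s6.png

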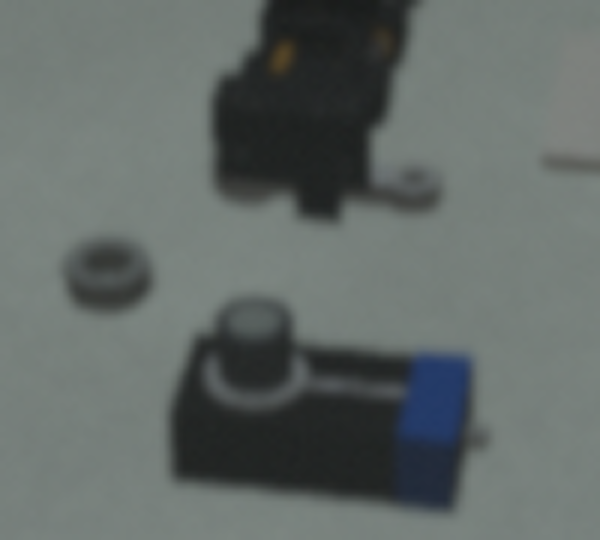

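The final side view shows the link level above the camera. Its small bore is at crop (415,178) and the big end's left edge at (216,190). The barrel top is at (253,320), and the link is parallel to the white line. I'll do a relative check in this one view.

```bash
python3 - <<'E'
from h import *
d=dict(np.load("pics/side5.npz"));P=d["P"];img=d["img"];hs=cv2.cvtColor(img,cv2.COLOR_RGB2HSV)
f=lambda u,v:(200+(u+.5)/6-.5,90+(v+.5)/6-.5)
for n,uv,z in(("small bore top",f(415,178),.1766),("big left edge",f(216,182),.1766),("small right edge",f(441,185),.1766),("barrel top",f(253,320),.0826)):
    print(n,np.round(ray_at(d,uv,z)*1e3,1))
# small end cloud top surface & underside-level silhouette
m=near(P,(.605,.215),.03,.155,.19);q=P[m]*1e3;print("small end pts",m.sum(),"x",q[:,0].min(),q[:,0].max(),"y",q[:,1].min(),q[:,1].max(),"z",np.percentile(q[:,2],[5,50,95]))
m=near(P,(.526,.232),.03,.155,.2)&(img.max(-1)>85);q=P[m]*1e3
if len(q):print("big end pts",m.sum(),"x",q[:,0].min(),q[:,0].max(),"y",q[:,1].min(),q[:,1].max(),"z",np.percentile(q[:,2],[5,50,95]))
E
```

```text
small bore top [604.7 216.4 176.6]
big left edge [510.1 216.7 176.6]
small right edge [616.6 210.  176.6]
barrel top [525.1 233.6  82.6]
small end pts 92 x 576.7273326934072 616.9604675977881 y 203.78935774758523 228.6405185684997 z [164.33866792 172.98664193 176.97620443]
big end pts 19 x 507.9765190286607 542.4909857916053 y 214.94382675700152 233.12506590118167 z [163.40236915 165.672507   174.46146478]
```

```bash
python3 -m jog '[[[0,0,0],[0,0,0]],[[0,0,0],[0,0,0]]]'; python3 -c "
from rig import ctrl
print(ctrl.finish_job())"
```

```text
time_s: 32.5
position: [0.562, 0.2269, 0.1204]
eef_rot: [0.0, 0.995, -0.099, 0.0]
contact_force: [0.9, 0.5, -1.3]
finger_gap: 0.178
finger_force: 30.0
the job is handed in; nothing more can be done
None
```

The job is handed in at 32.5 s: the cap sits knob up in the small grey holder, and the link is held level over the lens, with its underside about 80 mm above it, its bar along the white line, and its bore centred to about 2 mm by my measurements; no verdict was returned.

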